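# Swing down the locked lever of the loaded bench press

### The arm

A 6-joint arm with a two-finger parallel gripper is mounted at the origin on the work surface. World frame = base frame: x ahead of the robot, y to its left, z up, the work surface at z = 0. Lengths are in m, angles in rad, forces in N, time in s.
With the tool pointing down it reaches from about 0.25 to 0.725 m from the base axis. Payload 4 kg.
Tool frame: the origin (TCP) lies on the centre line of the jaws, within the pads' length; the fingertips stand 22 mm ahead of it and the grasp point (between the pads) lies 3 mm ahead of it; z points along the fingers, y is the line along which they close (so a half turn about z gives the same grasp; the last joint's range is limited). The gripper opens to 85 mm and grips with 20 to 120 N. Pads are 22 mm wide; open, the fingers measure 114 mm over their backs; the gripper's body (76 mm by 85 mm) begins 54 mm behind the grasp point. The pads swing forward as they close: fully open they stand 13 mm farther back than shut.
Start: joints at [1.167, 0.241, 0.005, 1.335, 0, 1.571], TCP at [0.196, 0.46, 0.253] pointing down, gripper open.
Joint ranges: [-2.72, 2.72], [-1.05, 1.87], [-1.09, 1.28], [-1.99, 2.15], [-1.42, 1.44], [-3.14, 3.14]. Speed limits (rad/s): [2.79, 2.79, 3.14, 3.14, 3.14, 3.14].

### API

Orientations are given as a unit quaternion [x, y, z, w].
In Python, from workcell import bot gives the robot as it stands.
- The arm moves only by the shell command python3 -m inch 'ROWS'. ROWS is JSON, one flat list of numbers, 7 for each row, row after row: the shift along the world's x, y, z in mm, then the turn, a rotation vector about the world's x, y, z in rad, then the opening in per cent of the stroke, from 0 (shut) to 100 (fully open). A call has 1 to 8 rows; each row is the pose to reach, as a shift and turn from the pose commanded when the call began; what a row does not reach only later rows make up. A row lasts 1/12 s, in which the tool goes at most 41.7 mm and 7.16 degrees, less where a joint would pass 70% of its speed; a pose out of reach is approached as far as the arm can. A call with a gripper value outside its range is refused whole. The fingers move at their own pace and stop on an object; the grip force is fixed at half the most. Time passes only in rows, so rows that repeat a pose let the fingers close. It gives the time, the measured TCP pose, the force, the opening and the grip force at its end, in the units of the state.
- bot.get_obs(): the state, without advancing time (a new reading comes with each control period).
- bot.camera(name): name is "scene" or "top" or "wrist"; returns the picture (480x640x3 uint8, blue, green, red); there is no depth.
- bot.camera_info(name): a dict with "intrinsics" (3x3 intrinsics, pixels), "distortion" ([k1, k2, p1, p2, k3] as OpenCV has them; the pictures are not rectified), "camera_from_world" (4x4, takes a point from world to camera coordinates); the wrist camera has in their place "hand_eye" (4x4, takes a point from camera to tool coordinates, whose origin is the TCP and whose axes are the flange's). Camera axes: x right, y down, z forward; pixel columns grow to the right and rows downward; lengths in m; the calibration is good to about 2 mm. A picture is of the moment at which its call begins: read the wrist's pose just before it. camera_info takes no time and is no camera call.
- bot.job_done(): hands the job in; it is judged then, once.
Trained networks look in the newest picture that a camera, given by its name, has taken for a name from the list of things; names that differ only in an ending like _2 or _b are one class to them, and where a whole thing is asked for, a point or a joint stands for the part that bears it (a point fixed in the world has none). Each returns a list of dicts, best first, with "confidence" (0 to 1); they miss things now and then, are a little off and sometimes report something else, mostly with a low value. They report only what shows in the picture. A call takes as long as a camera call. They do not tell look-alikes from the thing itself.
- bot.silhouettes(camera, target): "mask" (480x640 bool, what is visible of it) and "uv" ([column, row] in pixels, amid what is visible of it).
- bot.spot_point(camera, target): "uv" ([column, row] in pixels: a listed point, or the origin of a listed thing).
The state is a dict: "clock": time; "joint_pos": joint angles; "joint_vel": joint speeds; "tau": joint torques, N m; "eef_pos": TCP position; "tool_rot": TCP orientation; "ft_force": force on the tool from outside, world axes, zero at the start; "ft_torque": the same for the moment, N m; "grip_width": finger opening in m; "grasp_force": force on a finger pad.
Only numpy, scipy, OpenCV 4.12 (cv2) and the standard library are available. Lean on these libraries where they do the work, as an engineer would, in place of code of your own. Each camera call takes 0.05 s, during which the arm holds its last target. There are 200 camera calls.

### The job

One of the two lever presses on the jeweller's bench has a brass sheet lying across its anvil. Press the release button on top of that press's lever grip and, keeping it pressed, swing the lever all the way down so that the ram comes down on the sheet, then let go. Leave the other press's lever up and the sheet where it lies.

Things in the scene. Friction and masses are not known exactly. Their poses are not given: they have to be found in the camera images.
- press_pivot (a point): Point on the hinge axis of the loaded press's lever, mid lever, 200 mm above the bench. Frame of the press: its front, with lever and grip, is -x (roughly towards the robot), y is the hinge axis, z up; yaw varies. The head is 50 mm wide (y +25 to +75 mm from here), front 55 mm to -x, top 235 mm up; a ram sticks up to 265 mm. A like press with an empty anvil stands to its left or right.
- press_lever (a joint): Lever angle, rad. At 0 the lever rises 0.52 rad above level towards -x; the value grows as it swings down (rise = 0.52 - value), stop at 0.92; starts at 0 to 0.18. 260 mm long, its last 125 mm a wooden grip 34 mm wide, 28 thick. Unless the button is held in, teeth stop it at about 0.21 and again at 0.5. Stiff: about 10 N at the button swings it; it stays where left.
- press_button_top (a point): Middle of the top face of the steel thumb button on the upper side of the loaded press's lever grip: 44 mm long along the lever, 24 mm wide, 195 mm along the lever from the hinge axis, top 24 mm above the lever's centre line (which passes through the hinge axis), 10 mm proud of the wood. z is its outward normal (tilts with the lever), x runs along the lever to the hinge.
- press_button (a joint): How far that button is pressed in (m): 0 out, 0.007 fully in, which takes 6 to 8 N; the lever is free from about 0.003 to 0.004. It springs back out.
- sheet: Loose brass sheet, 50 x 120 x 3 mm, lying flat across the round steel anvil (80 mm across, top 50 mm above the bench) of the press to be worked; it sticks out either side of the press's head. Origin: middle of its underside.
- press_anvil (a point): Middle of the top face of that press's anvil, 30 mm to -x and 50 mm to +y of the hinge point in the press's frame.
- spare_lever (a joint): Lever angle (rad) of the other press, whose anvil is empty; same build and meaning; to be left up.
Not all that is in view belongs to the job. Leave any black or red look-alike of the sheet alone.

How it is judged:
On the way:
1. the loaded press's release button is pressed in while its lever is still up (value of joint press_button above 0.002 m and value of joint press_lever below 0.32 rad).
At the end, for the whole second after the job is handed in: The loaded press's lever is down, within 0.175 rad (10 degrees) of its stop at 0.92 rad; the other press's lever is still up (below 0.3 rad); the middle of the sheet's underside is within 15 mm of the middle of the anvil (value of joint press_lever above 0.745 rad and value of joint spare_lever below 0.3 rad and distance between sheet and press_anvil below 0.015 m); the robot touches nothing.
It fails at once if the other press's lever is swung down (value of joint spare_lever above 0.3 rad).
It also fails if it takes over 38 s, if anything falls off the work surface, if the arm or the gripper's body presses on something with over 40 N, if the wrist force passes 120 N, or if a joint passes its speed limit or range.

## Working session

There is one attempt and no reset: what is moved stays moved. The work goes in short steps, Python scripts to look and compute and a shell command to move; the robot and the scene stay as the last step left them, time stands still between calls to the robot, and variables do not carry over. Pictures are saved under pics/ and viewed, at most 10 in all, crops included, and the job is handed in when it is done.

```bash
mkdir -p pics
cat > h.py <<'E'
import numpy as np, cv2
from workcell import bot
def ray(cam,uv):
    i=bot.camera_info(cam);K=np.array(i["intrinsics"]);d=np.array(i["distortion"])
    T=np.linalg.inv(np.array(i["camera_from_world"]))
    p=cv2.undistortPoints(np.array([[uv]],float),K,d)[0,0]
    v=T[:3,:3]@np.array([p[0],p[1],1]);return T[:3,3],v/np.linalg.norm(v)
def atz(cam,uv,z):
    o,v=ray(cam,uv);return o+v*(z-o[2])/v[2]
def tri(l):
    A=np.zeros((3,3));b=np.zeros(3)
    for o,v in l:
        P=np.eye(3)-np.outer(v,v);A+=P;b+=P@o
    x=np.linalg.solve(A,b);return x,[np.linalg.norm((np.eye(3)-np.outer(v,v))@(x-o)) for o,v in l]
def proj(cam,X):
    i=bot.camera_info(cam);T=np.array(i["camera_from_world"])
    return cv2.projectPoints(np.array(X,float).reshape(-1,1,3),cv2.Rodrigues(T[:3,:3])[0],T[:3,3],np.array(i["intrinsics"]),np.array(i["distortion"]))[0][:,0]
E
python3 - <<'E'
from h import *
for c in ("scene","top"):
    cv2.imwrite(f"pics/{c}0.png",bot.camera(c))
    for t in ("press_pivot","press_button_top","sheet","press_anvil"):
        print(c,t,[(np.round(r["uv"]).tolist(),round(r["confidence"],2)) for r in bot.spot_point(c,t)])
o=bot.get_obs();print(o["clock"],o["eef_pos"],o["tool_rot"],o["ft_force"])
E
```

```text
scene press_pivot [([344.0, 305.0], 0.81)]
scene press_button_top [([401.0, 237.0], 0.66), ([362.0, 328.0], 0.26)]
scene sheet [([463.0, 265.0], 0.88), ([364.0, 326.0], 0.61), ([428.0, 380.0], 0.59), ([404.0, 236.0], 0.37)]
scene press_anvil [([363.0, 327.0], 0.61)]
top press_pivot [([258.0, 174.0], 0.78)]
top press_button_top [([228.0, 254.0], 0.81)]
top sheet [([246.0, 199.0], 0.96), ([162.0, 189.0], 0.77), ([183.0, 327.0], 0.73)]
top press_anvil [([243.0, 199.0], 0.71)]
0.5 [0.19644181 0.45974355 0.25326108] [ 2.00543196e-01  9.79684859e-01 -6.06861205e-05 -1.65429161e-05] [-0.11556638 -0.8257658  -0.06785966]
```

View pics/scene0.png

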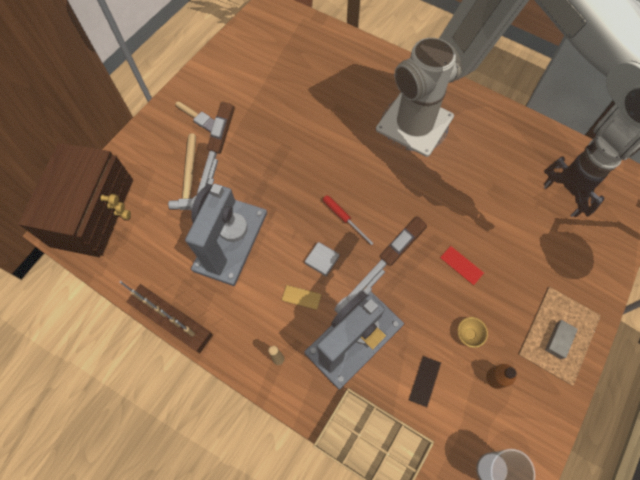

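View pics/top0.png

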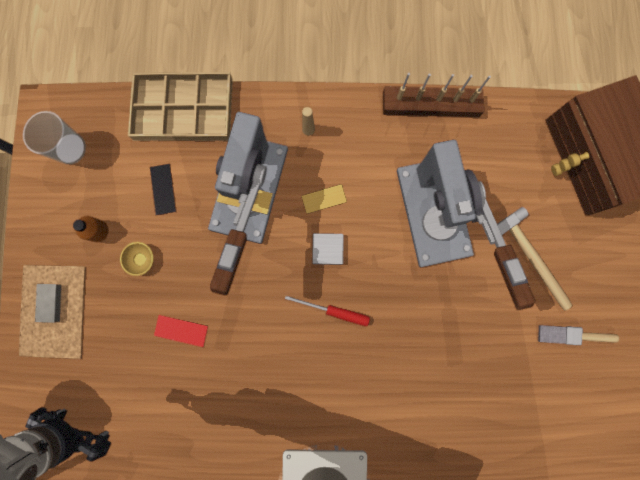

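The loaded press is the left one in the top view: sheet at (246,199), pivot (258,174), button about (228,254). In the scene view its button is at (401,237). The other press, right in the top view, has an empty anvil.

Run:
```python
from h import *
from scipy.optimize import least_squares
b,e=tri([ray("scene",(401,237)),ray("top",(228,254))]);print("button",b,e)
p1=atz("top",(258,174),.2);p2=atz("scene",(344,305),.2);print("pivot",p1,p2)
sh1=atz("top",(244,199),.05);sh2=atz("scene",(363,327),.05);print("anvil",sh1,sh2)
def model(q):
    x,y,w,a=q;r=.52-a
    R=np.array([[np.cos(w),-np.sin(w),0],[np.sin(w),np.cos(w),0],[0,0,1]])
    P=np.array([x,y,.2])
    bt=P+R@np.array([-.195*np.cos(r)+.024*-np.sin(r)*-1*1,0,.195*np.sin(r)+.024*np.cos(r)])
    an=P+R@np.array([-.03,.05,-.15]);return P,bt,an
obs={"top":[(258,174),(228,254),(244,199)],"scene":[(344,305),(401,237),(363,327)]}
f=lambda q:np.concatenate([(proj(c,model(q))-np.array(obs[c])).ravel() for c in obs])
r=least_squares(f,[p1[0],p1[1],-.3,.1],loss="soft_l1");print(r.x,r.fun.round(1));print(model(r.x))
# masks for lever
for c in ("top","scene"):
    for m in bot.silhouettes(c,"press_button_top")[:3]:
        k=m["mask"];ys,xs=np.nonzero(k);print(c,m["confidence"],m["uv"],k.sum(),xs.min(),xs.max(),ys.min(),ys.max())
s=bot.camera("scene")[200:400,300:480];t=bot.camera("top")[100:310,190:310]
cv2.imwrite("pics/c1.png",np.hstack([cv2.resize(s,(400,444)),cv2.resize(t,(254,444))]))
cv2.imwrite("pics/c1.png",np.hstack([cv2.resize(s,(480,533),interpolation=3),cv2.resize(t,(304,533),interpolation=3)]))
```

```text
button [0.52234418 0.18037999 0.30987097] [np.float64(0.0006709965865827962), np.float64(0.0006709965865827917)]
pivot [0.69258327 0.14535127 0.2       ] [0.68785504 0.14189142 0.2       ]
anvil [0.66848387 0.19435049 0.05      ] [0.67356835 0.19627886 0.05      ]
[ 0.68830223  0.14216611 -0.23485184  0.11710869] [ 1.5  2.1  0.7 -0.  -1.5 -1.   0.   0.2 -0.1  2.6  1.1 -0.6]
(array([0.68830223, 0.14216611, 0.2       ]), array([0.52299161, 0.1817195 , 0.29853391]), array([0.67076071, 0.19777452, 0.05      ]))
top 0.68 [227.1, 259.0] 311 219 237 245 268
scene 0.58 [401.1, 239.9] 210 391 410 232 250
```

View pics/c1.png

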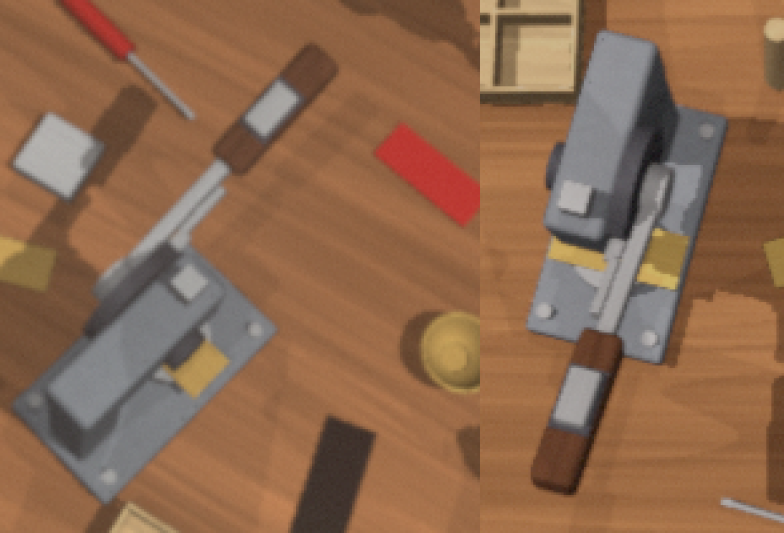

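```bash
cat >> h.py <<'E'
from scipy.spatial.transform import Rotation as Ro
def model(q):
    x,y,w,a=q;r=.52-a;R=Ro.from_euler('z',w);P=np.array([x,y,.2])
    return P,P+R.apply([-.195*np.cos(r)+.024*np.sin(r),0,.195*np.sin(r)+.024*np.cos(r)]),P+R.apply([-.03,.05,-.15])
def goal(q,a,h):
    "tip h m above button top at lever value a -> shift mm, rotvec"
    o=bot.get_obs();w=q[2];bt=model([q[0],q[1],w,a])[1]
    T=Ro.from_euler('z',w)*Ro.from_euler('y',.52-a)
    n=T.apply([0,0,1]);G=T*Ro.from_matrix(np.array([[0,1,0],[1,0,0],[0,0,-1.]]))
    C=Ro.from_quat(o["tool_rot"]);c=[]
    for g in (G,G*Ro.from_euler('z',np.pi)):c.append((g*C.inv()).as_rotvec())
    c=min(c,key=np.linalg.norm)
    return ((bt+n*(h+.022)-o["eef_pos"])*1e3).round(1),c.round(3)
E
python3 - <<'E'
from h import *
from scipy.optimize import least_squares
obs={"top":[(258,174),(229,255.5),(244,199)],"scene":[(344,305),(401.5,240),(363,327)]}
W=np.array([.5,.5,1,1,.5,.5]*2)
f=lambda q:W*np.concatenate([(proj(c,model(q))-np.array(obs[c])).ravel() for c in obs])
r=least_squares(f,[.69,.14,-.23,.1]);print(r.x,r.fun.round(1),model(r.x))
print(tri([ray("scene",(401.5,240)),ray("top",(229,255.5))]))
print(goal(r.x,r.x[3],.05))
E
```

```text
[ 0.68940794  0.14228318 -0.23273601  0.15385134] [ 0.7  0.8 -0.1  0.1 -0.7 -0.7 -0.1  0.3 -0.2  0.1  0.4 -0.1] (array([0.68940794, 0.14228318, 0.2       ]), array([0.52060365, 0.18229507, 0.29222341]), array([0.67174881, 0.19785435, 0.05      ]))
(array([0.52056349, 0.18242907, 0.29263865]), [np.float64(0.00032088642254816317), np.float64(0.00032088642254817813)])
(array([ 349.2, -283.4,  106.1]), array([-0.179,  0.355, -1.383]))
```

```bash
python3 -m inch '[0,0,40,0,0,-0.12,0, 20,-20,80,-0.02,0.03,-0.24,0, 50,-45,110,-0.04,0.07,-0.36,0, 80,-70,135,-0.06,0.12,-0.48,0, 110,-95,145,-0.08,0.15,-0.6,0, 140,-120,150,-0.09,0.18,-0.72,0, 170,-145,150,-0.11,0.21,-0.83,0, 200,-170,150,-0.12,0.24,-0.95,0]'
python3 - <<'E'
from h import *
print(goal([.6894,.1423,-.2327,.154],.154,.05))
E
```

```text
clock: 1.37
eef_pos: [0.391, 0.2946, 0.4041]
tool_rot: [0.625, 0.77, -0.079, -0.102]
ft_force: [0.3, 2.2, -0.1]
grip_width: -0.0002
grasp_force: 0.0
(array([ 154.6, -118.2,  -44.7]), array([-0.056,  0.116, -0.428]))
```

```bash
python3 -m inch '[30,-23,0,-0.01,0.03,-0.1,0, 60,-46,0,-0.03,0.06,-0.21,0, 90,-70,-5,-0.04,0.09,-0.32,0, 120,-95,-20,-0.056,0.116,-0.428,0, 150,-115,-40,-0.056,0.116,-0.428,0, 154,-118,-45,-0.056,0.116,-0.428,0, 154,-118,-45,-0.056,0.116,-0.428,0]'
python3 - <<'E'
from h import *
q=[.6894,.1423,-.2327,.154]
print(goal(q,.154,.05),goal(q,.154,.008))
a=bot.camera("scene")[150:350,330:510];cv2.imwrite("pics/c2.png",np.hstack([cv2.resize(a,(432,480),interpolation=3),cv2.resize(bot.camera("wrist"),(368,480))]))
E
```

```text
clock: 1.95
eef_pos: [0.5452, 0.1754, 0.3538]
tool_rot: [0.771, 0.61, -0.116, -0.144]
ft_force: [0.2, -0.5, -0.4]
grip_width: 0.0001
grasp_force: 0.0
(array([0.4, 1. , 5.6]), array([ 0.001, -0.007, -0.001])) (array([-14.2,   4.4, -33.6]), array([ 0.001, -0.007, -0.001]))
```

View pics/c2.png

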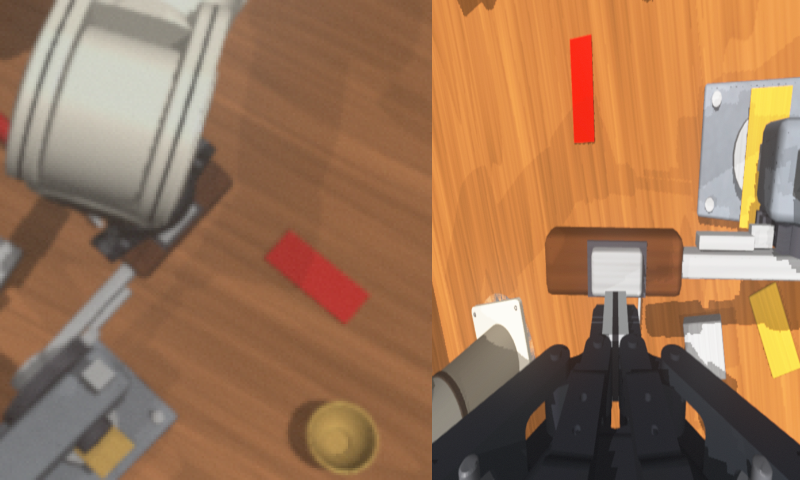

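The wrist view shows the closed tips lined up along the lever with the button at about (617,270), and the model agrees. I'll approach to 8 mm above the button.

```bash
python3 -m inch '[-7,2,-17,0,-0.007,0,0, -14,4,-33,0,-0.007,0,0, -14,4,-33,0,-0.007,0,0, -14,4,-33,0,-0.007,0,0]'
python3 - <<'E'
from h import *
q=[.6894,.1423,-.2327,.154]
print(goal(q,.154,.008),goal(q,.154,0))
w=bot.camera("wrist");i=bot.camera_info("wrist");o=bot.get_obs()
H=np.linalg.inv(np.array(i["hand_eye"]));C=Ro.from_quat(o["tool_rot"])
bt=model(q)[1];pts=[C.inv().apply(bt-o["eef_pos"]),[0,0,.022]]
uv=cv2.projectPoints(np.array(pts),cv2.Rodrigues(H[:3,:3])[0],H[:3,3],np.array(i["intrinsics"]),np.array(i["distortion"]))[0][:,0];print(uv)
for u,c in zip(uv,((0,0,255),(0,255,0))): cv2.circle(w,tuple(int(x) for x in u),3,c,-1)
cv2.imwrite("pics/w3.png",w)
E
```

```text
clock: 2.38
eef_pos: [0.5278, 0.1829, 0.3272]
tool_rot: [0.769, 0.614, -0.11, -0.14]
ft_force: [0.1, -0.1, 0.3]
grip_width: 0.0001
grasp_force: 0.0
(array([ 3.2, -3.1, -7. ]), array([-0.001,  0.007, -0.008])) (array([  0.4,  -2.4, -14.4]), array([-0.001,  0.007, -0.008]))
[[329.87729842 306.1616719 ]
 [317.73217744 315.22126877]]
```

View pics/w3.png

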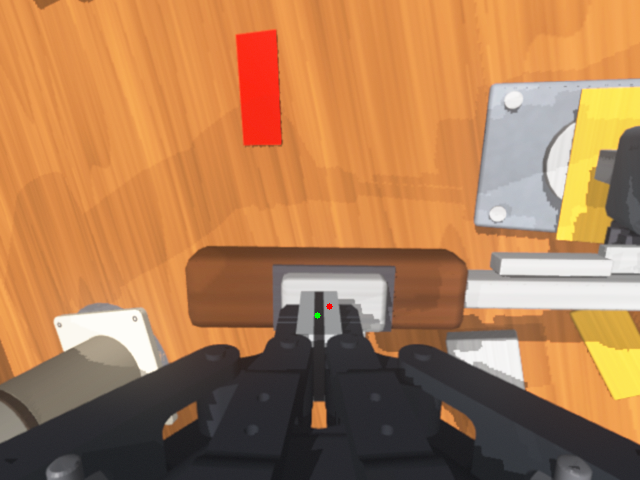

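```bash
python3 -m inch '[2,-1,-6,0,0.007,-0.008,0, 2,-1,-10,0,0.007,-0.008,0, 2,-1,-12,0,0.007,-0.008,0, 2,-1,-12,0,0.007,-0.008,0]'
python3 - <<'E'
from h import *
q=[.6894,.1423,-.2327,.154]
print(goal(q,.154,.0),bot.get_obs()["ft_force"])
E
```

```text
clock: 2.77
eef_pos: [0.5321, 0.1806, 0.3128]
tool_rot: [0.772, 0.609, -0.113, -0.143]
ft_force: [-1.0, -0.6, -0.1]
grip_width: -0.0
grasp_force: 0.0
(array([-3.8, -0.1, -0. ]), array([-0.   , -0.   ,  0.003])) [-1.03327598 -0.59242197 -0.12064724]
```

```bash
python3 -m inch '[-2,0,-3,0,0,0,0, -4,0,-6,0,0,0,0, -5,0,-8,0,0,0,0, -5,0,-8,0,0,0,0]'
python3 - <<'E'
from h import *
q=[.6894,.1423,-.2327,.154]
print(goal(q,.154,-.007),goal(q,.21,-.007))
E
```

```text
clock: 3.1
eef_pos: [0.5283, 0.1809, 0.3059]
tool_rot: [0.773, 0.609, -0.11, -0.142]
ft_force: [6.1, 1.2, 5.6]
grip_width: -0.0001
grasp_force: 3.5
(array([-2.5,  0.2,  0.3]), array([-0.002,  0.006,  0.003])) (array([-8. ,  1.5, -9.3]), array([-0.015, -0.049,  0.003]))
```

Contact at about 8 N with the lever still up, so the button is pressed in. Next I compute the waypoints along the arc.

Run:
```python
from h import *
q=[.6894,.1423,-.2327,.154]
for a in (.2,.25,.3,.35,.4,.45,.5,.55,.6): print(a,*goal(q,a,-.008))
```

```text
0.2 [-7.4  1.4 -8.5] [-0.013 -0.039  0.003]
0.25 [-11.9   2.4 -17.3] [-0.024 -0.088  0.003]
0.3 [-16.    3.4 -26.3] [-0.036 -0.136  0.003]
0.35 [-19.6   4.3 -35.5] [-0.048 -0.185  0.003]
0.4 [-22.8   5.  -44.9] [-0.059 -0.233  0.003]
0.45 [-25.6   5.7 -54.4] [-0.071 -0.282  0.003]
0.5 [-27.8   6.2 -64.1] [-0.083 -0.331  0.003]
0.55 [-29.6   6.6 -73.8] [-0.094 -0.379  0.003]
0.6 [-31.    7.  -83.7] [-0.106 -0.428  0.003]
```

```bash
python3 -m inch '[-7,1,-8,-0.013,-0.039,0.003,0, -12,2,-17,-0.024,-0.088,0.003,0, -16,3,-26,-0.036,-0.136,0.003,0, -20,4,-35,-0.048,-0.185,0.003,0, -23,5,-45,-0.059,-0.233,0.003,0, -23,5,-45,-0.059,-0.233,0.003,0]'
python3 - <<'E'
from h import *
q=[.6894,.1423,-.2327,.154]
print(*goal(q,.4,-.008));cv2.imwrite("pics/w4.png",bot.camera("wrist"))
for a in (.45,.5,.55,.6,.65,.7,.75,.8): print(a,*goal(q,a,-.008))
E
```

```text
clock: 3.6
eef_pos: [0.5038, 0.1856, 0.2616]
tool_rot: [0.783, 0.619, -0.037, -0.046]
ft_force: [4.3, 0.2, 5.3]
grip_width: 0.0
grasp_force: 3.0
[ 1.6  0.3 -0.5] [ 0.001  0.002 -0.   ]
0.45 [ -1.3   1.  -10.5] [-0.01  -0.049 -0.   ]
0.5 [ -3.6   1.6 -20.2] [-0.022 -0.097 -0.   ]
0.55 [ -5.4   2.  -29.9] [-0.034 -0.146 -0.   ]
0.6 [ -6.7   2.3 -39.7] [-0.045 -0.195 -0.   ]
0.65 [ -7.5   2.5 -49.6] [-0.057 -0.243 -0.   ]
0.7 [ -7.9   2.6 -59.6] [-0.068 -0.292 -0.   ]
0.75 [ -7.8   2.6 -69.5] [-0.08  -0.341 -0.   ]
0.8 [ -7.2   2.4 -79.4] [-0.091 -0.389 -0.   ]
```

View pics/w4.png

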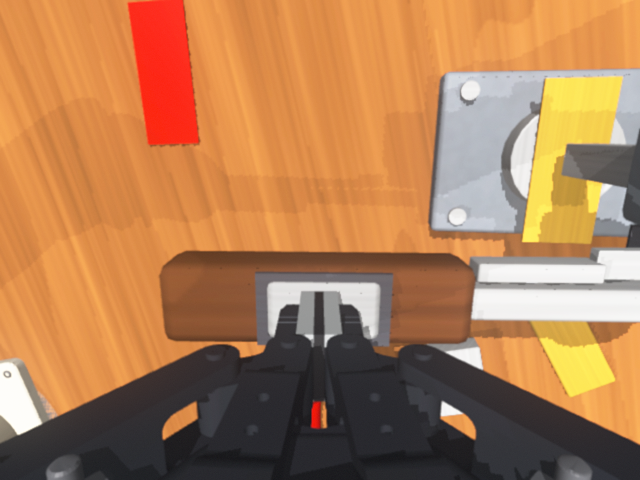

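The tips sit on the button at about (320,320), the button is in, and the lever has followed past the first tooth. The sheet hasn't moved, so I keep going along the arc.

```bash
python3 -m inch '[0,1,-11,-0.01,-0.049,0,0, -3,2,-21,-0.022,-0.097,0,0, -4,2,-31,-0.034,-0.146,0,0, -5,2,-41,-0.045,-0.195,0,0, -6,2,-51,-0.057,-0.243,0,0, -6,2,-61,-0.068,-0.292,0,0, -6,2,-71,-0.08,-0.341,0,0, -6,2,-71,-0.08,-0.341,0,0]'
python3 - <<'E'
from h import *
q=[.6894,.1423,-.2327,.154]
for a in (.75,.8,.85,.9,.92): print(a,*goal(q,a,-.008))
E
```

```text
clock: 4.32
eef_pos: [0.496, 0.1876, 0.1891]
tool_rot: [0.779, 0.616, 0.07, 0.089]
ft_force: [-1.9, -0.7, 4.1]
grip_width: -0.0002
grasp_force: 2.5
0.75 [0.3 0.4 3.4] [ 0.001 -0.004 -0.   ]
0.8 [ 0.9  0.3 -6.5] [-0.011 -0.052 -0.   ]
0.85 [  2.    0.  -16.4] [-0.022 -0.101 -0.   ]
0.9 [  3.5  -0.3 -26.2] [-0.034 -0.15  -0.   ]
0.92 [  4.3  -0.5 -30.1] [-0.038 -0.169 -0.   ]
```

```bash
python3 -m inch '[1,0,-7,-0.011,-0.052,0,0, 2,0,-17,-0.022,-0.101,0,0, 3,0,-26,-0.034,-0.15,0,0, 4,0,-30,-0.038,-0.169,0,0, 4,0,-32,-0.038,-0.169,0,0]'
python3 - <<'E'
from h import *
q=[.6894,.1423,-.2327,.154]
for a in (.85,.9,.92): print(a,*goal(q,a,-.007))
cv2.imwrite("pics/w5.png",bot.camera("wrist"))
E
```

```text
clock: 4.73
eef_pos: [0.5012, 0.1872, 0.1598]
tool_rot: [0.769, 0.607, 0.124, 0.157]
ft_force: [-16.6, -3.2, 28.5]
grip_width: -0.0003
grasp_force: 16.6
0.85 [-3.6  0.5 13.9] [0.017 0.07  0.001]
0.9 [-2.   0.2  4.1] [0.005 0.022 0.001]
0.92 [-1.3 -0.   0.2] [0.    0.002 0.001]
```

View pics/w5.png

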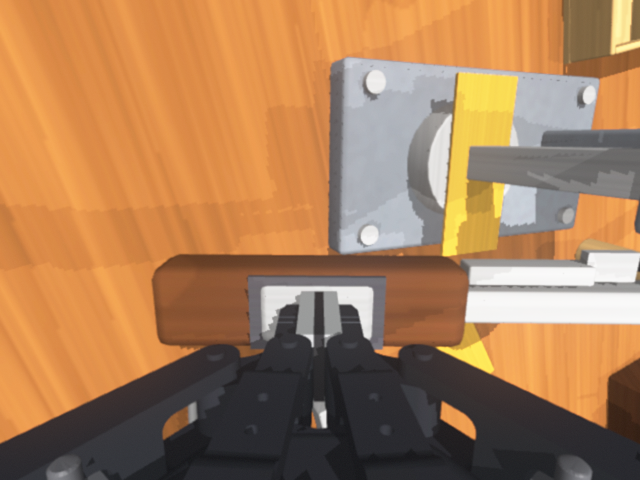

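The force jumped to about 33 N at a value of about 0.92, so the lever is at its stop and the sheet is still on the anvil. I back off along the button normal.

```bash
python3 -m inch '[-3,1,7,0,0,0,0, -7,2,17,0,0,0,0, -15,3,37,0,0,0,0, -28,6,67,0,0,0,0, -40,9,97,0,0,0,0, -80,15,130,0,0,0,0, -120,20,160,0,0,0,0, -120,20,160,0,0,0,0]'
python3 - <<'E'
from h import *
a=bot.camera("scene");t=bot.camera("top")
cv2.imwrite("pics/f.png",np.hstack([cv2.resize(a[130:400,150:480],(396,324)),cv2.resize(t[100:370,180:510],(396,324))]))
E
```

```text
clock: 5.45
eef_pos: [0.3794, 0.2075, 0.3204]
tool_rot: [0.769, 0.608, 0.124, 0.154]
ft_force: [-0.3, 0.1, 0.3]
grip_width: 0.0
grasp_force: 0.0
```

View pics/f.png

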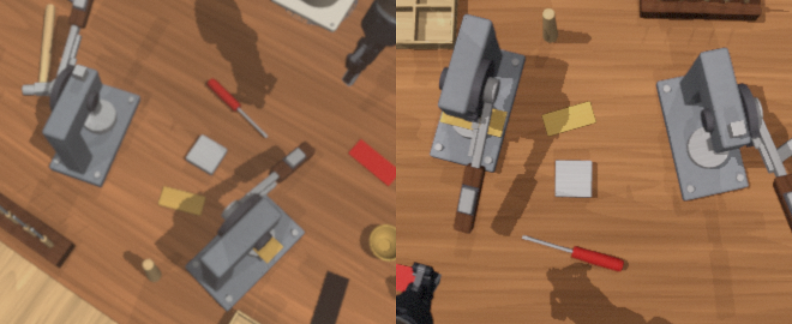

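The left press's lever is down and its ram lowered. The sheet lies on the anvil at about (470,122) in the right half, the other lever is still up, and the arm is clear.

```bash
python3 -c "
from workcell import bot
print(bot.job_done())"
```

```text
the job is handed in; nothing more can be done
None
```

The loaded press's lever was swung down to its stop with the release button held in, then let go; the sheet is still on its anvil, the other lever is still up, and the job is handed in (no verdict was returned).

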